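Draw out the hand truck's telescopic handle and hold it for oiling

ROBOT

A 7-joint arm with a two-finger parallel gripper is mounted at the origin on the work surface. World frame = base frame: x ahead of the robot, y to its left, z up, the work surface at z = 0. Lengths are in m, angles in rad, forces in N, time in s.
With the tool pointing down it reaches from about 0.35 to 0.9 m from the base axis. Payload 8.1 kg.
Tool frame: the origin (TCP) lies at the centre of the arm's flange, where the gripper is bolted on; the fingertips stand 178 mm ahead of it and the grasp point (between the pads) lies 159 mm ahead of it; x points along the fingers, z is the direction in which the jaws open and shut, and the axes are right-handed (so a half turn about x gives the same grasp; the last joint's range is limited). The gripper opens to 92 mm and grips with 3 to 60 N. Pads are 19 mm wide; open, the fingers measure 130 mm over their backs; the gripper's body (75 mm by 190 mm) begins 47 mm behind the grasp point.
Start: joints at [1.131, 0.434, 0.025, 1.573, -0.012, 1.134, -0.075], TCP at [0.207, -0.59, 0.405] pointing down, gripper open.
Joint ranges: [-2.62, 2.62], [-0.44, 2.09], [-1.27, 1.32], [0.08, 2.57], [-1.32, 4.46], [0.12, 2], [-2.74, 2.74]. Speed limits (rad/s): [2.22, 2.22, 3.01, 3.01, 3.14, 3.14, 3.14].

INTERFACE

Orientations are given as a rotation vector (axis times angle).
In Python, from cell import arm, get_image, search_frame, pinpoint gives the robot as it stands.
- The arm moves only by the tool arm_command, never from a script. Its argument "motion" is a list of rows, each a list of 7 numbers: the finger opening in mm, from 0 to 91.8, then the shift along the tool's x, y, z in mm, then the turn, a rotation vector about the tool's x, y, z in degrees. In form: [[fingers, x, y, z, ax, ay, az], ...]. A call has 1 to 5 rows; each row shifts and turns the commanded pose from where the row before left it, along the tool's axes as they then stand; what a row does not reach is not made up. A row lasts 1/8 s, in which the tool goes at most 62.5 mm and 10.7 degrees, less where a joint would pass 70% of its speed; a pose out of reach is approached as far as the arm can. A call with a gripper value outside its range is refused whole. The fingers move at their own pace and stop on an object; "newtons" is the grip in N (left out, the last holds). Time passes only in rows, so rows that do not move let the fingers close. It gives the time, the measured TCP pose, the force and the opening at its end, in the units of the state.
- arm.observe(): the state, without advancing time (a new reading comes with each control period).
- get_image(name): name is "side" or "top"; returns a dict with "frame" (420x560x3 uint8, red, green, blue), "range_z" (420x560 float32, m along the optical axis (not along the pixel's ray), 0 where there is no reading), "K" (3x3 intrinsics, pixels), "origin" and "rotation" of the camera in the world. Camera axes: x right, y down, z forward; pixel columns grow to the right and rows downward; lengths in m; the calibration is good to about 2 mm. A picture is of the moment at which its call begins.
- arm.sign_off(): hands the job in, once; it reports no verdict.
Trained networks look in the newest picture that a camera, given by its name, has taken for a name from the list of things; names that differ only in an ending like _2 or _b are one class to them, and where a whole thing is asked for, a point or a joint stands for the part that bears it (a point fixed in the world has none). Each returns a list of dicts, best first, with "p" (0 to 1); they miss things now and then, are a little off and sometimes report something else, mostly with a low value. They report only what shows in the picture. A call takes as long as a camera call. They do not tell look-alikes from the thing itself.
- search_frame(camera, target): "point" ([x, y, z] in m, in world coordinates, good to about 4 mm: the middle of the surface that is visible of it).
- pinpoint(camera, target): "point" ([x, y, z] in m, in world coordinates, good to about 4 mm: a listed point, or the origin of a listed thing).
The state is a dict: "clock": time; "joints": joint angles; "dq": joint speeds; "joint_efforts": joint torques, N m; "position": TCP position; "ee_rot": TCP orientation; "force": force on the tool from outside, world axes, zero at the start; "ft_torque": the same for the moment, N m; "width": opening from 0.0 (shut) to 1.0 (fully open).
Only numpy, scipy, OpenCV 4.12 (cv2) and the standard library are available. Lean on these libraries where they do the work, as an engineer would, in place of code of your own. Each camera call takes 0.05 s, during which the arm holds its last target. There are 200 camera calls.

TASK

The folded hand truck's telescopic handle is to be drawn out and held so that its rods can be oiled. First stand the oil bottle, which is in the handle's way, upright on a free spot of the drip tray, set down and not dropped; then squeeze in the release button of the grip, pull the handle straight out to its second stop, the end of its travel, and finish still holding it there with the gripper. Do not knock the bottle over, and leave everything else where it is.

Things in the scene. Friction and masses are not known exactly. Their poses are not given: they have to be found in the camera images.
- grip (a point): Centre of the black grip bar of a folded hand truck's handle; the truck lies flat and immovable on the bench. The bar is 210 mm long along x, 28 mm thick along y, 26 mm high, its centre 55 mm above the bench, nothing under it. +y points away from the truck: the handle pulls out that way. Rods run back from the bar's ends. Stowed, 80 mm is free behind the bar (-y). The truck is under 90 mm high.
- handle (a joint): How far the handle is out, m: 0 stowed (the start), 0.12 first stop, 0.24 second stop and end of travel. Slides with about 4 N of drag, no return spring. A catch locks it at each of these places (1.5 mm play); it slides only while the release button is in by 5 mm or more (once off a stop it slides until the catch springs in at the next).
- button (a point): Centre of the outer face of the grey release button, which stands 7 mm out of the middle of the grip's outer (+y) face, 44 mm along x, 15 mm high; same axes as the grip. It is pushed in along -y. Squeezing the bar at its middle, one finger on the button and one behind the bar (35 mm across, 28 mm when pressed), presses it.
- release (a joint): Travel of the release button, m: 0 out, 0.007 fully in, flush with the grip. It springs back; 3 N starts it and about 8 N holds it fully in. It travels with the handle.
- oil_mid (a point): Centre, half-way up, of the oil bottle: white plastic, round, 48 mm in diameter, straight-sided up to 88 mm above its base, then a shoulder and a black pointed spout; 130 mm high in all, so its base is 65 mm below this point; about 0.18 kg. z is its upright axis. It stands on the bench a little way out in front of the button, in the handle's path.
- tray: Flat steel drip tray fixed on the bench, 220 mm along its x by 260 mm along its y, lip 18 mm high, walls and floor 4 mm thick. Origin: centre of its underside. A lidded jar (66 mm wide, 68 mm high) and a can (68 mm wide, 95 mm high) stand in the +x half of it, 55 mm from the centre line and 62 mm to either side.
- tray_free (a point): Middle of the free half of the tray's floor (45 mm to -x of its centre), on the upper face of the floor; same axes as the tray.
- grease: Lidded jar on the tray, 66 mm wide, 68 mm high; a bystander. Origin: centre of its underside.
- paint_can: Can on the tray, 68 mm wide, 95 mm high; a bystander. Origin: centre of its underside.
- wrench: Wrench, about 180 mm long, lying flat on the bench on the far side of the handle's path; a bystander.
- screwdriver: Screwdriver, lying on the bench on the far side of the handle's path; a bystander.
Mind the look-alikes: they are no part of the job. What is shaped like the part that bears oil_mid but pink is not meant.

How it is judged:
By the outcome, as a careful person would: the job done as asked, in the order asked, and still so for the second after the job is handed in, while the arm keeps its last pose, push and grip.
It also fails if it takes over 59 s, if anything falls off the work surface, if the arm or the gripper's body presses on something with over 40 N, if the wrist force passes 120 N, or if a joint passes its speed limit or range.

## Working session

There is one attempt and no reset: what is moved stays moved. The work goes in short steps, Python scripts to look and compute and a tool call to move; the robot and the scene stay as the last step left them, time stands still between calls to the robot, and variables do not carry over. Pictures are saved under pics/ and viewed, about 8 in all and at most 12, crops included, and the job is handed in when it is done.

Besides the shell and the picture viewer there is one more tool, called after ">>>" as name([rows], argument=value, ...), one row to a line, values as JSON. arm_command: Moves the arm, as the interface text tells. Its arguments: {"type":"object","properties":{"motion":{"type":"array"},"newtons":{"type":"number"}},"required":["motion"]}

```bash
mkdir -p pics; ls; cat > h.py <<'E'
from cell import arm, get_image, search_frame, pinpoint
import numpy as np, cv2
def save(n,f,crop=None,s=1):
    im=get_image(n); a=im["frame"][:,:,::-1]
    if crop: a=a[crop[1]:crop[3],crop[0]:crop[2]]
    cv2.imwrite("pics/"+f,cv2.resize(a,None,fx=s,fy=s,interpolation=cv2.INTER_CUBIC)); return im
def proj(im,p):
    c=im["rotation"].T@(np.array(p)-im["origin"]) ; u=im["K"]@c; return (u[:2]/u[2]).round().astype(int).tolist()
def px(im,u,v):
    z=im["range_z"][v,u]; return im["origin"]+im["rotation"]@(z*np.linalg.inv(im["K"])@[u,v,1])
E
python3 - <<'E'
from h import *
s=arm.observe(); print(s)
for c in("side","top"):
    im=save(c,c+"1.png"); im={k:np.array(v) for k,v in im.items()}
    print(c,im["origin"],im["rotation"][:,2])
    for t in("grip","button","oil_mid","tray","tray_free","grease","paint_can","wrench","screwdriver"):
        for d in pinpoint(c,t): print(" ",t,np.round(d["point"],3),round(d["p"],2),proj(im,d["point"]))
E
cd pics; python3 -c "
import cv2,numpy as np
cv2.imwrite('both1.png',cv2.resize(np.vstack([cv2.imread('side1.png'),cv2.imread('top1.png')]),(400,600)))"
```

```text
pics
{'clock': 0.0, 'joints': array([ 1.13141195,  0.43519684,  0.02493279,  1.57407316, -0.01161222,
        1.13398783, -0.0750821 ]), 'dq': array([ 0.00051136, -0.00054996,  0.00013595, -0.00036975, -0.00066168,
        0.00161168,  0.00019091]), 'joint_efforts': array([-4.54974615e-04, -6.67846584e+01,  9.84820984e-01, -3.14455962e+01,
       -6.06786017e-02,  4.30432206e-02,  2.42250781e-04]), 'position': array([ 0.20645043, -0.58967799,  0.40396978]), 'ee_rot': array([ 0.95847642,  1.35123957, -0.95717265]), 'force': array([ 0.02199428,  0.17870066, -0.47593607]), 'ft_torque': array([0.02928098, 0.04173339, 0.01623531]), 'width': 0.9999479875305859}Traceback (most recent call last):
  File "<stdin>", line 5, in <module>
IndexError: too many indices for array: array is 1-dimensional, but 2 were indexed
[ WARN:0@0.026] global loadsave.cpp:275 findDecoder imread_('top1.png'): can't open/read file: check file path/integrity
Traceback (most recent call last):
ValueError: all the input arrays must have same number of dimensions, but the array at index 0 has 3 dimension(s) and the array at index 1 has 2 dimension(s)
```

```bash
cat > h.py <<'E'
from cell import arm, get_image, search_frame, pinpoint
import numpy as np, cv2
def R_(r): r=np.array(r,float); return r if r.shape==(3,3) else cv2.Rodrigues(r.reshape(3,1))[0]
def take(n):
    im={k:np.array(v) for k,v in get_image(n).items()}; im["rotation"]=R_(im["rotation"]); return im
def save(n,f,crop=None,s=1):
    im=take(n); a=im["frame"][:,:,::-1]
    if crop: a=a[crop[1]:crop[3],crop[0]:crop[2]]
    cv2.imwrite("pics/"+f,cv2.resize(a,None,fx=s,fy=s,interpolation=cv2.INTER_CUBIC)); return im
def proj(im,p):
    c=im["rotation"].T@(np.array(p)-im["origin"]) ; u=im["K"]@c; return (u[:2]/u[2]).round().astype(int).tolist()
def cloud(im):
    h,w=im["range_z"].shape; u,v=np.meshgrid(np.arange(w),np.arange(h)); 
    return im["origin"]+(im["range_z"][...,None]*(np.stack([u,v,np.ones_like(u)],-1)@np.linalg.inv(im["K"]).T))@im["rotation"].T
E
python3 - <<'E'
from h import *
r=get_image("side"); print(r["rotation"]); print(r["K"])
for c in("side","top"):
    im=save(c,c+"1.png")
    print(c,im["origin"],im["rotation"][:,2])
    for t in("grip","button","oil_mid","tray","tray_free","grease","paint_can","wrench","screwdriver"):
        for d in pinpoint(c,t): print(" ",t,np.round(d["point"],3),round(d["p"],2),proj(im,d["point"]))
E
python3 -c "
import cv2,numpy as np
cv2.imwrite('pics/both1.png',np.vstack([cv2.imread('pics/side1.png'),cv2.imread('pics/top1.png')])[:,:])"
```

```text
[-0.77279031  2.34902452 -1.33781539]
[[484.18481703   0.         283.24249303]
 [  0.         484.18481703 213.32999467]
 [  0.           0.           1.        ]]
side [-0.03349633  0.90154723  0.67291658] [ 0.52527441 -0.6845645  -0.50542877]
  grip [ 0.537 -0.159  0.056] 0.85 [353, 187]
  button [ 0.528 -0.14   0.057] 0.41 [352, 190]
  oil_mid [ 0.348 -0.02   0.064] 0.87 [393, 228]
  oil_mid [ 0.738 -0.002  0.063] 0.72 [260, 187]
  oil_mid [0.713 0.189 0.065] 0.71 [219, 218]
  oil_mid [ 0.762 -0.202  0.065] 0.6 [296, 160]
  oil_mid [ 0.547 -0.009  0.065] 0.57 [320, 205]
  oil_mid [ 0.508  0.358 -0.   ] 0.57 [237, 310]
  tray [0.506 0.357 0.001] 0.84 [238, 309]
  tray [ 0.53  -0.138  0.057] 0.68 [351, 190]
  tray_free [0.459 0.367 0.003] 0.86 [252, 321]
  grease [0.576 0.404 0.002] 0.88 [197, 308]
  wrench [ 0.787 -0.1   -0.001] 0.67 [269, 190]
  screwdriver [0.789 0.104 0.001] 0.57 [222, 217]
top [0.48688253 0.11134293 1.13648033] [ 0.07063739 -0.0210279  -0.9972804 ]
  grip [ 0.535 -0.161  0.056] 0.85 [368, 223]
  button [ 0.535 -0.137  0.056] 0.47 [359, 223]
  oil_mid [ 0.765 -0.201  0.068] 0.94 [385, 137]
  oil_mid [0.74  0.003 0.058] 0.68 [308, 145]
  oil_mid [ 0.343 -0.021  0.063] 0.67 [314, 296]
  oil_mid [ 0.551 -0.008  0.063] 0.63 [311, 215]
  oil_mid [0.712 0.192 0.064] 0.56 [237, 152]
  tray [ 0.501  0.357 -0.002] 0.88 [176, 231]
  tray_free [0.467 0.372 0.001] 0.56 [169, 243]
  grease [0.58  0.399 0.006] 0.91 [161, 202]
  grease [ 0.785 -0.105 -0.002] 0.59 [344, 135]
  paint_can [0.544 0.278 0.001] 0.96 [205, 216]
  wrench [ 0.789 -0.104 -0.002] 0.68 [344, 133]
  wrench [0.465 0.371 0.002] 0.47 [170, 244]
  wrench [0.543 0.275 0.002] 0.34 [206, 216]
  screwdriver [0.79  0.108 0.   ] 0.86 [269, 131]
```

View pics/side1.png

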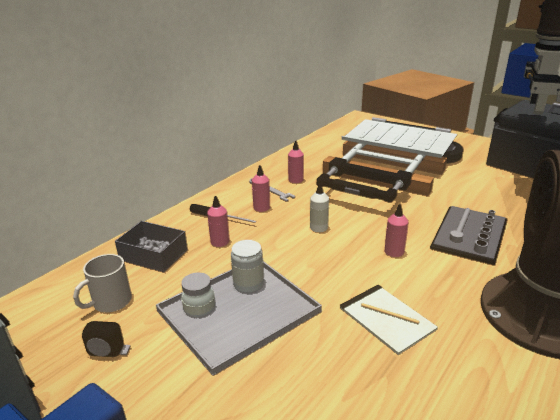

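View pics/top1.png

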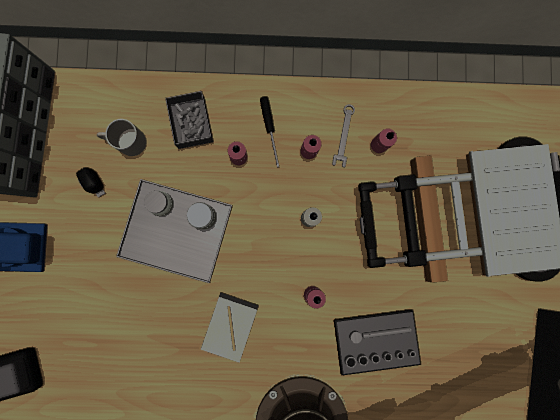

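Side view: the white bottle is at (319,212). The pink look-alikes are at (396,235), (261,190), (218,222) and (296,162). The grip bar is at (357,187), with the tray at (238,309). Top view: white bottle at (311,216); pinks at (315,297), (311,146), (237,152) and (386,140). The white one is the one described, so I'll measure it, the bar and the tray from the depth data.

```bash
python3 - <<'E'
from h import *
s=arm.observe(); R=R_(s["ee_rot"]); print("tool axes (cols)\n",R.round(3))
for c in("top","side"):
    im=take(c); P=cloud(im); f=im["frame"].astype(int); X,Y,Z=P[...,0],P[...,1],P[...,2]; sat=f.max(2)-f.min(2)
    m=(np.hypot(X-.549,Y+.009)<.045)&(Z>.012); q=P[m]
    top=q[q[:,2]>.1]; body=q[(q[:,2]>.02)&(q[:,2]<.085)]
    print(c,"bottle n",m.sum(),"zmax",q[:,2].max().round(3),"spout xy",top.mean(0).round(4),"rgb",f[m].mean(0).round())
    if len(body)>20:
        from scipy.optimize import least_squares
        r=least_squares(lambda p:np.hypot(body[:,0]-p[0],body[:,1]-p[1])-.024,[.549,-.009],loss="soft_l1",f_scale=.002); print(" circle fit",r.x.round(4),len(body))
    h,e=np.histogram(q[:,2],np.arange(0,.14,.01)); print(" zhist",h)
    m=(abs(X-.535)<.14)&(abs(Y+.155)<.04)&(Z>.03)&(Z<.085)&(f.max(2)<130); q=P[m]
    tp=q[q[:,2]>np.percentile(q[:,2],60)-.004]
    r=cv2.minAreaRect((q[:,:2]*1000).astype(np.float32)); print(" grip rect mm",np.round(r[0],1),np.round(r[1],1),round(r[2],1),"z pct",np.percentile(q[:,2],[5,50,80,95]).round(3),m.sum())
    b=q[abs(q[:,0]-.535)<.08]; 
    print(" slope",np.polyfit(b[:,0],b[:,1],1).round(4), "y@.535",np.percentile(b[:,1]-np.polyval(np.polyfit(b[:,0],b[:,1],1),b[:,0]),[2,98]).round(4))
    m=(abs(X-.5)<.18)&(abs(Y-.357)<.19)&(Z>.008)&(Z<.03)&(sat<40); k=cv2.morphologyEx(m.astype(np.uint8),cv2.MORPH_OPEN,np.ones((2,2)))>0
    r=cv2.minAreaRect((P[k][:,:2]*1000).astype(np.float32)); print(" tray rect",np.round(r[0],1),np.round(r[1],1),round(r[2],1))
    fl=(np.hypot(X-.463,Y-.370)<.03); print(" floor z",np.median(Z[fl]).round(4), "bench z",np.median(Z[(abs(X-.45)<.03)&(abs(Y-.1)<.03)]).round(4))
    for t,x,y in(("jar",.577,.402),("can",.544,.277)):
        m=(np.hypot(X-x,Y-y)<.05)&(Z>.055); print(" ",t,P[m].mean(0).round(3),P[m][:,2].max().round(3))
    if c=="side":
        a=f[150:250,270:440][:,:,::-1].astype(np.uint8); cv2.imwrite("pics/crop2.png",cv2.resize(a,None,fx=4.5,fy=4.5,interpolation=cv2.INTER_CUBIC))
E
```

```text
tool axes (cols)
 [[ 0.     0.944  0.33 ]
 [-0.     0.33  -0.944]
 [-1.    -0.     0.   ]]
top bottle n 320 zmax 0.13 spout xy [ 0.5464 -0.0077  0.1094] rgb [92. 90. 82.]
 circle fit [ 0.5474 -0.0088] 47
 zhist [  0   4   6   6   6   8   9   7  42 132  68  13  17   2]
 grip rect mm [ 533. -164.] [ 61.4 226.3] 90.0 z pct [0.057 0.067 0.069 0.071] 1141
 slope [ 0.1264 -0.2242] y@.535 [-0.0159  0.0169]
 tray rect [483.5 311. ] [373.  244.4] 70.0
 floor z 0.0046 bench z 0.0006
  jar [0.575 0.396 0.072] 0.077
  can [0.541 0.275 0.096] 0.105
side bottle n 681 zmax 0.13 spout xy [ 0.5444 -0.0025  0.1111] rgb [141. 134. 116.]
 circle fit [ 0.5479 -0.0074] 417
 zhist [ 0 50 60 63 65 69 66 64 73 93 38 25 15  0]
 grip rect mm [ 531.1 -164.6] [224.7  64.9] 1.7 z pct [0.046 0.062 0.066 0.068] 894
 slope [ 0.1282 -0.2174] y@.535 [-0.0178  0.0125]
 tray rect [218.  497.2] [396.8 865.8] 56.5
 floor z 0.0027 bench z -0.0012
  jar [0.57  0.405 0.068] 0.074
  can [0.532 0.292 0.085] 0.101
```

View pics/crop2.png

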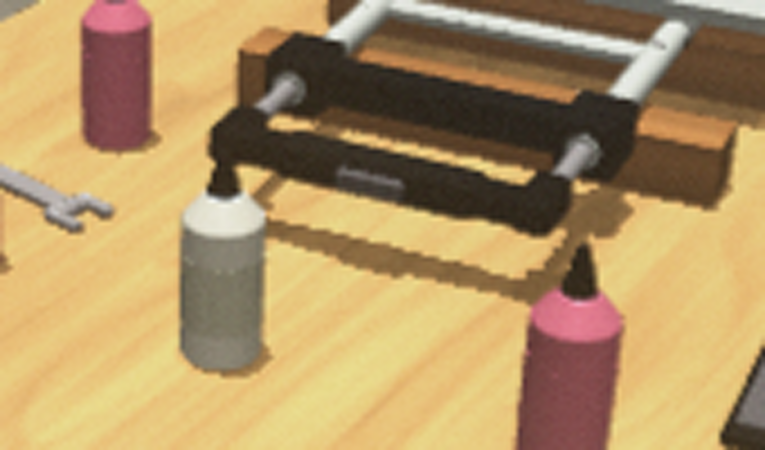

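The white bottle at crop (223,290) is the one. The pinks, at crop (115,70) and (568,370), are look-alikes. The grey button sits mid-bar at crop (370,183). I'll move over the bottle.

>>> arm_command([
  [91.8, 0, 43, -36, 0, 0, 0],
  [91.8, 0, 43, -36, 0, 0, 0],
  [91.8, 0, 43, -36, 0, 0, 0],
  [91.8, 0, 43, -36, 0, 0, 0],
  [91.8, 0, 43, -36, 0, 0, 0],
], newtons=20)

```text
clock: 1.82
position: [0.3507, -0.3473, 0.405]
ee_rot: [0.958, 1.349, -0.958]
force: [1.2, 0.6, -0.6]
width: 1.003
```

>>> arm_command([
  [91.8, 0, 43, -36, 0, 0, 0],
  [91.8, 0, 43, -36, 0, 0, 0],
  [91.8, 0, 43, -36, 0, 0, 0],
  [91.8, 0, 43, -36, 0, 0, 0],
  [91.8, 0, 43, -36, 0, 0, 0],
])

```text
clock: 2.45
position: [0.4941, -0.1065, 0.405]
ee_rot: [0.958, 1.349, -0.958]
force: [1.7, -0.0, -0.9]
width: 0.997
```

>>> arm_command([
  [91.8, 0, 43, -38, 0, 0, 0],
  [91.8, 0, 40, -38, 0, 0, 0],
  [91.8, 0, 0, 0, 0, 0, 0],
])

```text
clock: 2.82
position: [0.5478, -0.004, 0.4047]
ee_rot: [0.954, 1.353, -0.95]
force: [0.1, -0.8, -0.2]
width: 0.997
```

```bash
cat >> h.py <<'E'
def to(p):
    "shift mm in tool axes that takes the grasp point to p"
    s=arm.observe(); R=R_(s["ee_rot"]); g=s["position"]+.159*R[:,0]
    print("clk",round(s["clock"],2),"grasp",g.round(4),"jaw deg",np.degrees(np.arctan2(R[1,2],R[0,2])).round(2),"toolx",R[:,0].round(3),"F",s["force"].round(1),"w",round(s["width"]*91.8,1),"-> move",((np.array(p)-g)@R*1000).round(1))
E
python3 - <<'E'
from h import *
to([.5475,-.0083,.087])
E
```

```text
clk 2.83 grasp [ 0.548  -0.0035  0.2457] jaw deg -70.29 toolx [ 0.001  0.003 -1.   ] F [ 0.1 -0.8 -0.2] w 91.5 -> move [158.7  -2.3   4.7]
```

>>> arm_command([
  [91.8, 25, -2, 5, 0, 0, 0],
  [91.8, 40, 0, 0, 0, 0, 0],
  [91.8, 40, 0, 0, 0, 0, 0],
  [91.8, 25, 0, 0, 0, 0, 0],
  [91.8, 12, 0, 0, 0, 0, 0],
])

```text
clock: 3.45
position: [0.5458, -0.0153, 0.2615]
ee_rot: [0.957, 1.351, -0.96]
force: [-0.2, -1.4, 0.1]
width: 1.0
```

>>> arm_command([
  [91.8, 8, 0, 0, 0, 0, 0],
  [91.8, 6, 0, 0, 0, 0, 0],
  [91.8, 2, 0, 0, 0, 0, 0],
  [91.8, 0, 0, 0, 0, 0, 0],
])

```text
clock: 3.95
position: [0.5466, -0.0143, 0.2471]
ee_rot: [0.958, 1.349, -0.957]
force: [0.3, 0.4, -0.3]
width: 1.0
```

```bash
python3 - <<'E'
from h import *
to([.5475,-.0083,.087])
im=save("side","g3.png",(220,90,440,270),3.4)
P=cloud(im); m=(np.hypot(P[...,0]-.5475,P[...,1]+.008)<.04)&(P[...,2]>.02)&(P[...,2]<.06); b=P[m]
from scipy.optimize import least_squares
print(least_squares(lambda p:np.hypot(b[:,0]-p[0],b[:,1]-p[1])-.024,[.549,-.009],loss="soft_l1",f_scale=.002).x, m.sum())
E
```

```text
clk 3.95 grasp [ 0.5467 -0.0143  0.0881] jaw deg -70.71 toolx [ 0.001 -0.    -1.   ] F [ 0.3  0.4 -0.3] w 91.8 -> move [ 1.1  2.8 -5.4]
[ 0.5479465 -0.0071301] 243
```

View pics/g3.png

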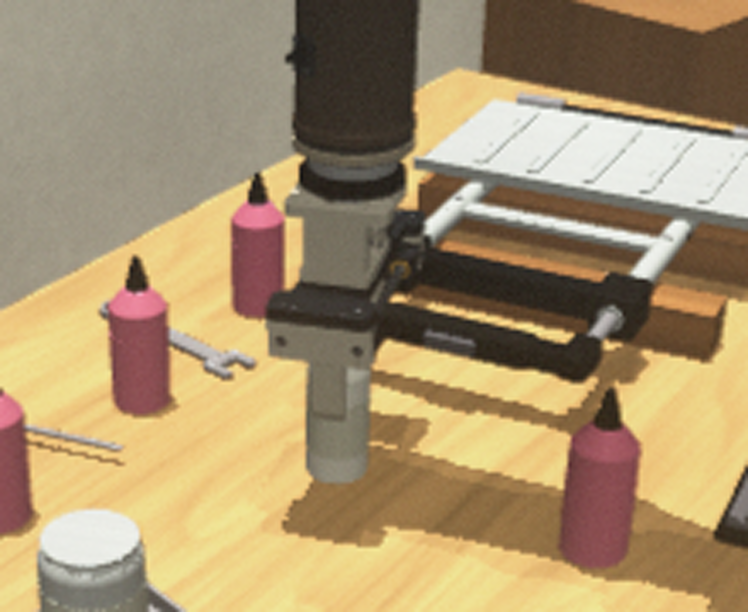

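The gripper straddles the white bottle, with the finger at (330,380) in front of it at (337,440) and nothing touching. I'll centre and close.

>>> arm_command([
  [91.8, 1, 3, -6, 0, 0, 0],
  [70, 0, 0, 0, 0, 0, 0],
  [56, 0, 0, 0, 0, 0, 0],
  [50, 0, 0, 0, 0, 0, 0],
  [40, 0, 0, 0, 0, 0, 0],
], newtons=20)

```text
clock: 4.62
position: [0.5473, -0.0078, 0.2457]
ee_rot: [0.958, 1.35, -0.958]
force: [-0.2, 0.3, -0.0]
width: 0.616
```

>>> arm_command([
  [40, 0, 0, 0, 0, 0, 0],
  [40, 0, 0, 0, 0, 0, 0],
  [40, 0, 0, 0, 0, 0, 0],
])

```text
clock: 5.0
position: [0.5473, -0.0078, 0.2457]
ee_rot: [0.958, 1.35, -0.958]
force: [-0.1, -0.8, -0.2]
width: 0.513
```

```bash
python3 - <<'E'
from h import *
to([.461,.369,.087+.06])
E
```

```text
clk 5.0 grasp [ 0.5473 -0.0078  0.0867] jaw deg -70.72 toolx [ 0. -0. -1.] F [-0.1 -0.8 -0.2] w 47.1 -> move [ -60.3   43.  -384.2]
```

>>> arm_command([
  [40, -5, 0, 0, 0, 0, 0],
  [40, -20, 0, 0, 0, 0, 0],
  [40, -35, 0, 0, 0, 0, 0],
  [40, -40, 0, 0, 0, 0, 0],
  [40, -20, 0, 0, 0, 0, 0],
])

```text
clock: 5.62
position: [0.5474, -0.0074, 0.368]
ee_rot: [0.959, 1.348, -0.956]
force: [0.3, -0.5, -3.0]
width: 0.514
```

>>> arm_command([
  [40, 0, 3, -20, 0, 0, 0],
  [40, 0, 5, -35, 0, 0, 0],
  [40, 0, 5, -45, 0, 0, 0],
  [40, 0, 5, -50, 0, 0, 0],
  [40, 0, 5, -50, 0, 0, 0],
])

```text
clock: 6.25
position: [0.5022, 0.1901, 0.3659]
ee_rot: [0.958, 1.35, -0.958]
force: [0.7, 0.6, -2.5]
width: 0.514
```

>>> arm_command([
  [40, 0, 5, -50, 0, 0, 0],
  [40, 0, 5, -50, 0, 0, 0],
  [40, 0, 5, -45, 0, 0, 0],
  [40, 0, 5, -30, 0, 0, 0],
  [40, 0, 0, -9, 0, 0, 0],
])

```text
clock: 6.88
position: [0.4597, 0.3711, 0.3656]
ee_rot: [0.955, 1.352, -0.955]
force: [0.2, -0.9, -2.3]
width: 0.519
```

```bash
python3 - <<'E'
from h import *
im=save("side","c4.png",(100,100,400,400),2)
to([.461,.369,.087+.004])
P=cloud(im); m=(np.hypot(P[...,0]-.461,P[...,1]-.369)<.06)&(P[...,2]>.06)&(P[...,2]<.19); print("lowest z near bottle",np.percentile(P[m][:,2],[0,1,3]).round(4))
E
```

```text
clk 6.92 grasp [0.4595 0.371  0.2066] jaw deg -70.54 toolx [-0.001  0.001 -1.   ] F [-0.4  1.2 -1.5] w 47.3 -> move [115.6   0.8   2.5]
lowest z near bottle [0.1183 0.1205 0.1218]
```

View pics/c4.png

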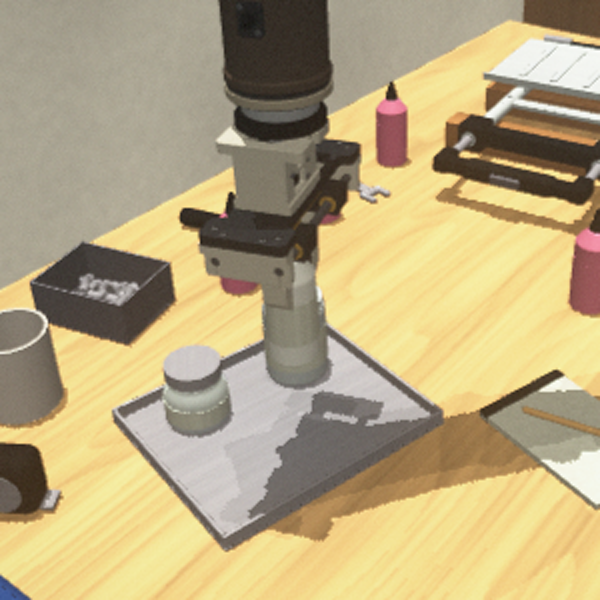

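The bottle hangs upright at (296,335) over the free half; jar and can are clear. I'll lower it, slowly at the end.

>>> arm_command([
  [40, 20, 1, 2, 0, 0, 0],
  [40, 35, 0, 0, 0, 0, 0],
  [40, 30, 0, 0, 0, 0, 0],
  [40, 18, 0, 0, 0, 0, 0],
  [40, 6, 0, 0, 0, 0, 0],
])

```text
clock: 7.55
position: [0.4629, 0.3665, 0.2559]
ee_rot: [0.957, 1.349, -0.96]
force: [-0.8, -0.2, -2.1]
width: 0.515
```

>>> arm_command([
  [40, 1.5, 0, 0, 0, 0, 0],
  [40, 1.5, 0, 0, 0, 0, 0],
  [40, 0, 0, 0, 0, 0, 0],
])

```text
clock: 7.92
position: [0.4628, 0.3676, 0.2544]
ee_rot: [0.959, 1.35, -0.957]
force: [0.2, 0.4, -1.5]
width: 0.514
```

```bash
python3 - <<'E'
from h import *
to([.461,.369,.087+.004])
E
```

```text
clk 7.92 grasp [0.4629 0.3677 0.0954] jaw deg -70.71 toolx [ 0.001  0.001 -1.   ] F [ 0.2  0.4 -1.5] w 47.2 -> move [ 4.4 -1.4 -1.8]
```

>>> arm_command([
  [40, 1.5, 0, 0, 0, 0, 0],
  [40, 1.5, 0, 0, 0, 0, 0],
  [40, 0, 0, 0, 0, 0, 0],
])

```text
clock: 8.3
position: [0.4626, 0.3674, 0.2506]
ee_rot: [0.957, 1.35, -0.958]
force: [0.2, -0.5, -2.1]
width: 0.513
```

>>> arm_command([
  [40, 1, 0, 0, 0, 0, 0],
  [40, 0, 0, 0, 0, 0, 0],
])

```text
clock: 8.55
position: [0.4626, 0.3675, 0.2498]
ee_rot: [0.958, 1.35, -0.958]
force: [-0.2, -0.5, -1.5]
width: 0.513
```

>>> arm_command([
  [40, 0.7, 0, 0, 0, 0, 0],
  [40, 0, 0, 0, 0, 0, 0],
])

```text
clock: 8.8
position: [0.4629, 0.3676, 0.2497]
ee_rot: [0.959, 1.349, -0.957]
force: [-1.0, -1.9, 5.0]
width: 0.513
```

>>> arm_command([
  [40, 0.7, 0, 0, 0, 0, 0],
  [40, 0, 0, 0, 0, 0, 0],
])

```text
clock: 9.05
position: [0.463, 0.3676, 0.2497]
ee_rot: [0.959, 1.349, -0.957]
force: [-1.3, -2.9, 11.3]
width: 0.517
```

>>> arm_command([
  [40, -0.9, 0, 0, 0, 0, 0],
  [49, 0, 0, 0, 0, 0, 0],
  [54, 0, 0, 0, 0, 0, 0],
  [62, 0, 0, 0, 0, 0, 0],
  [70, 0, 0, 0, 0, 0, 0],
])

```text
clock: 9.68
position: [0.4626, 0.3676, 0.2491]
ee_rot: [0.958, 1.35, -0.958]
force: [-0.2, -0.9, -0.2]
width: 0.733
```

>>> arm_command([
  [76, 0, 0, 0, 0, 0, 0],
  [76, -10, 0, 0, 0, 0, 0],
  [76, -30, 0, 0, 0, 0, 0],
  [76, -45, 0, 0, 0, 0, 0],
  [76, -50, 0, 0, 0, 0, 0],
])

```text
clock: 10.3
position: [0.4624, 0.3673, 0.3859]
ee_rot: [0.957, 1.35, -0.958]
force: [0.4, 0.5, 0.0]
width: 0.83
```

```bash
python3 - <<'E'
from h import *
for c in("side","top"):
    im=save(c,c+"5.png")
    P=cloud(im); m=(np.hypot(P[...,0]-.463,P[...,1]-.368)<.035)&(P[...,2]>.02)&(P[...,2]<.145); q=P[m]
    print(c,m.sum(),"zmax",q[:,2].max() if len(q) else None, "hi mean",q[q[:,2]>.115].mean(0).round(3),"low mean",q[q[:,2]<.09].mean(0).round(3))
    for t in("grip","button"):
        for d in pinpoint(c,t): print(" ",t,np.round(d["point"],4),round(d["p"],2))
    X,Y,Z=P[...,0],P[...,1],P[...,2]; f=im["frame"].astype(int)
    if c=="top":
        m=(abs(X-.535)<.11)&(abs(Y+.155)<.05)&(Z>.06)&(Z<.08); k,lab=cv2.connectedComponents(m.astype(np.uint8))
        for i in range(1,k):
            if (lab==i).sum()>60: print(" comp",(lab==i).sum(),P[lab==i].min(0).round(3),P[lab==i].max(0).round(3))
        for x in np.arange(.44,.635,.02):
            s=m&(abs(X-x)<.004); y=np.sort(Y[s]); print(" x",round(x,2),"n",len(y),"ymax",y[-3:].round(4),"ymin",y[:2].round(4), "z",np.median(Z[s]).round(4))
to([.533,-.155,.055])
E
```

```text
side 1088 zmax 0.13411749875788737 hi mean [0.461 0.371 0.123] low mean [0.451 0.382 0.056]
  grip [ 0.5357 -0.1587  0.0565] 0.64
  button [ 0.5282 -0.1386  0.0543] 0.47
top 33 zmax 0.1108085619270962 hi mean [nan nan nan] low mean [nan nan nan]
  grip [ 7.867e-01 -1.028e-01  1.000e-04] 0.26
  button [ 0.5343 -0.1406  0.0614] 0.63
 comp 1048 [ 0.425 -0.205  0.06 ] [ 0.644 -0.133  0.075]
 x 0.44 n 56 ymax [-0.1611 -0.1608 -0.1599] ymin [-0.2032 -0.2027] z 0.068
 x 0.46 n 27 ymax [-0.1591 -0.1589 -0.1588] ymin [-0.1803 -0.1799] z 0.0654
 x 0.48 n 32 ymax [-0.155  -0.1534 -0.1533] ymin [-0.1789 -0.1789] z 0.0679
 x 0.5 n 33 ymax [-0.1511 -0.1509 -0.1498] ymin [-0.1767 -0.1756] z 0.0689
 x 0.52 n 45 ymax [-0.1425 -0.1424 -0.1405] ymin [-0.1734 -0.173 ] z 0.0669
 x 0.54 n 38 ymax [-0.1412 -0.14   -0.1397] ymin [-0.1705 -0.1696] z 0.0674
 x 0.56 n 32 ymax [-0.1443 -0.1438 -0.1426] ymin [-0.1713 -0.1684] z 0.0678
 x 0.58 n 33 ymax [-0.1413 -0.1401 -0.1398] ymin [-0.1692 -0.1658] z 0.0673
 x 0.6 n 29 ymax [-0.1397 -0.1396 -0.139 ] ymin [-0.1634 -0.1631] z 0.065
 x 0.62 n 36 ymax [-0.1378 -0.136  -0.1354] ymin [-0.173  -0.1694] z 0.066
clk 10.6 grasp [0.4623 0.367  0.2247] jaw deg -70.71 toolx [-0.001 -0.001 -1.   ] F [ 0.2 -0.6 -0.7] w 75.8 -> move [ 170.1 -105.5  515.9]<stdin>:5: RuntimeWarning: Mean of empty slice.
  ret = um.true_divide(
```

View pics/side5.png

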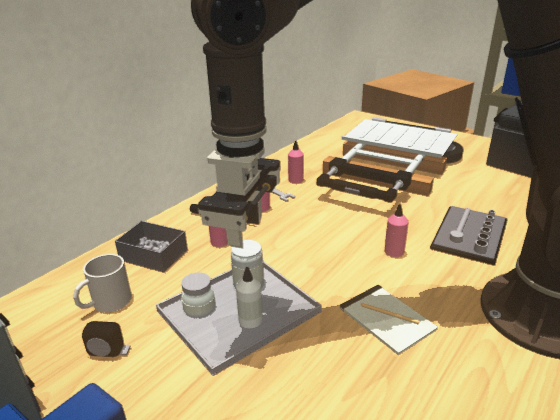

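The bottle stands upright in the tray's free half, at (249,303), with jar and can untouched. Next I'll go to the grip, turning the jaws 12° to line up with the pull direction.

>>> arm_command([
  [91.8, -5, -5, 25, 0, 0, 0],
  [91.8, 0, -9, 45, 0, 0, 0],
  [91.8, 0, -11, 53, 0, 0, 0],
  [91.8, 0, -11, 53, 0, 0, 0],
  [91.8, 0, -11, 53, 0, 0, 0],
])

```text
clock: 11.22
position: [0.4936, 0.1338, 0.388]
ee_rot: [0.956, 1.351, -0.959]
force: [0.9, -0.1, -0.6]
width: 1.0
```

>>> arm_command([
  [91.8, 0, -11, 53, 0, 0, 0],
  [91.8, 0, -11, 53, 0, 0, 0],
  [91.8, 0, -11, 53, 0, 0, 0],
  [91.8, 0, -11, 53, 0, 0, 0],
  [91.8, 0, -9, 45, 0, 0, 0],
])

```text
clock: 11.85
position: [0.5283, -0.1266, 0.388]
ee_rot: [0.958, 1.351, -0.96]
force: [0.2, 1.2, -0.0]
width: 0.999
```

>>> arm_command([
  [91.8, 0, -5, 25, 4, 0, 0],
  [91.8, 0, 0, 0, 4, 0, 0],
  [91.8, 0, 0, 0, 4.1, 0, 0],
  [91.8, 0, 0, 0, 0, 0, 0],
])

```text
clock: 12.35
position: [0.5323, -0.1485, 0.3886]
ee_rot: [1.116, 1.267, -1.117]
force: [-0.3, -0.3, 0.7]
width: 0.997
```

```bash
python3 - <<'E'
from h import *
to([.5335,-.1557,.056])
E
```

```text
clk 12.35 grasp [ 0.5322 -0.1484  0.2296] jaw deg -82.82 toolx [-0.001  0.001 -1.   ] F [-0.3 -0.3  0.7] w 91.5 -> move [173.6   0.6   7.6]
```

>>> arm_command([
  [91.8, 20, 0, 7, 0, 0, 0],
  [91.8, 35, 0, 0, 0, 0, 0],
  [91.8, 35, 0, 0, 0, 0, 0],
  [91.8, 25, 0, 0, 0, 0, 0],
  [91.8, 10, 0, 0, 0, 0, 0],
])

```text
clock: 12.98
position: [0.5328, -0.1557, 0.2626]
ee_rot: [1.115, 1.269, -1.117]
force: [0.6, 0.5, 0.8]
width: 0.998
```

>>> arm_command([
  [91.8, 15, 0, 0, 0, 0, 0],
  [91.8, 15, 0, 0, 0, 0, 0],
  [91.8, 12, 0, 0, 0, 0, 0],
  [91.8, 6, 0, 0, 0, 0, 0],
  [91.8, 0, 0, 0, 0, 0, 0],
])

```text
clock: 13.6
position: [0.5331, -0.1565, 0.2159]
ee_rot: [1.116, 1.266, -1.117]
force: [-0.5, -0.1, 0.3]
width: 1.0
```

```bash
python3 - <<'E'
from h import *
to([.5335,-.1557,.056])
save("side","b6.png",(270,80,450,220),4)
E
```

```text
clk 13.6 grasp [ 0.5331 -0.1565  0.0569] jaw deg -82.81 toolx [-0.001  0.    -1.   ] F [-0.5 -0.1  0.3] w 91.8 -> move [ 0.9  0.5 -0.7]
```

View pics/b6.png

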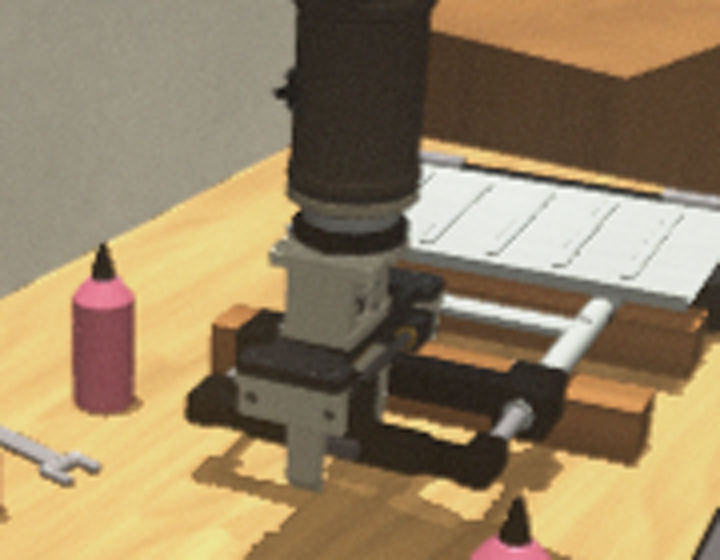

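The front finger hangs before the button, at (305,440), and the button's edge shows at (345,445). The other finger is behind the bar. I'll close in steps.

>>> arm_command([
  [70, 0, 0, 0, 0, 0, 0],
  [56, 0, 0, 0, 0, 0, 0],
  [46, 0, 0, 0, 0, 0, 0],
  [40, 0, 0, 0, 0, 0, 0],
  [40, 0, 0, 0, 0, 0, 0],
], newtons=30)

```text
clock: 14.28
position: [0.5332, -0.1565, 0.2162]
ee_rot: [1.116, 1.266, -1.116]
force: [-0.5, 0.8, -0.6]
width: 0.506
```

>>> arm_command([
  [36, 0, 0, 0, 0, 0, 0],
  [30, 0, 0, 0, 0, 0, 0],
  [20, 0, 0, 0, 0, 0, 0],
  [20, 0, 0, 0, 0, 0, 0],
])

```text
clock: 14.78
position: [0.5332, -0.1569, 0.2162]
ee_rot: [1.116, 1.265, -1.117]
force: [1.1, -4.3, -1.3]
width: 0.306
```

Opening is 28.1 mm, so the button is fully in. I'll pull a little first and watch the force.

>>> arm_command([
  [20, 0, 0, -2, 0, 0, 0],
  [20, 0, 0, -4, 0, 0, 0],
  [20, 0, 0, -6, 0, 0, 0],
  [20, 0, 0, -6, 0, 0, 0],
  [20, 0, 0, 0, 0, 0, 0],
])

```text
clock: 15.4
position: [0.5307, -0.1372, 0.2162]
ee_rot: [1.116, 1.268, -1.115]
force: [-1.4, 1.2, 1.1]
width: 0.301
```

>>> arm_command([
  [20, 0, 0, -10, 0, 0, 0],
  [20, 0, 0, -15, 0, 0, 0],
  [20, 0, 0, -15, 0, 0, 0],
  [20, 0, 0, -15, 0, 0, 0],
  [20, 0, 0, -10, 0, 0, 0],
])

```text
clock: 16.02
position: [0.5224, -0.0737, 0.2162]
ee_rot: [1.116, 1.266, -1.117]
force: [-0.9, -4.9, 1.2]
width: 0.309
```

>>> arm_command([
  [20, 0, 0, -10, 0, 0, 0],
  [20, 0, 0, -10, 0, 0, 0],
  [20, 0, 0, -10, 0, 0, 0],
  [20, 0, 0, -10, 0, 0, 0],
  [20, 0, 0, 0, 0, 0, 0],
])

```text
clock: 16.65
position: [0.5171, -0.033, 0.2162]
ee_rot: [1.115, 1.269, -1.116]
force: [-4.1, 3.2, 3.1]
width: 0.303
```

```bash
python3 - <<'E'
from h import *
d=np.array([-.125,.992,0]); to(np.array([.5332,-.1565,.0572])+.24*d)
E
```

```text
clk 16.65 grasp [ 0.5169 -0.0329  0.0572] jaw deg -82.72 toolx [-0.002  0.001 -1.   ] F [-4.1  3.2  3.1] w 27.8 -> move [ 1.000e-01  9.000e-01 -1.152e+02]
```

Past the first stop and sliding with low forces. I'll pull on and slow down near the end.

>>> arm_command([
  [20, 0, 0, -10, 0, 0, 0],
  [20, 0, 0, -15, 0, 0, 0],
  [20, 0, 0, -15, 0, 0, 0],
  [20, 0, 0, -15, 0, 0, 0],
  [20, 0, 0, -12, 0, 0, 0],
])

```text
clock: 17.27
position: [0.5087, 0.0317, 0.2162]
ee_rot: [1.115, 1.266, -1.118]
force: [-3.5, -6.1, 5.6]
width: 0.306
```

>>> arm_command([
  [20, 0, 0, -12, 0, 0, 0],
  [20, 0, 0, -12, 0, 0, 0],
  [20, 0, 0, -10, 0, 0, 0],
  [20, 0, 0, -6, 0, 0, 0],
  [20, 0, 0, 0, 0, 0, 0],
])

```text
clock: 17.9
position: [0.5034, 0.0722, 0.2162]
ee_rot: [1.115, 1.268, -1.117]
force: [-5.9, -1.1, 6.6]
width: 0.3
```

```bash
python3 - <<'E'
from h import *
d=np.array([-.125,.992,0]); to(np.array([.5332,-.1565,.0572])+.24*d)
E
```

```text
clk 17.9 grasp [0.5031 0.0722 0.0572] jaw deg -82.78 toolx [-0.002 -0.    -1.   ] F [-5.9 -1.1  6.6] w 27.5 -> move [-0.   1.3 -9.3]
```

>>> arm_command([
  [20, 0, 0, -4, 0, 0, 0],
  [20, 0, 0, -3, 0, 0, 0],
  [20, 0, 0, -2, 0, 0, 0],
  [20, 0, 0, -1, 0, 0, 0],
  [20, 0, 0, 0, 0, 0, 0],
])

```text
clock: 18.52
position: [0.5027, 0.0785, 0.2161]
ee_rot: [1.115, 1.263, -1.122]
force: [-2.8, -14.6, 7.9]
width: 0.302
```

>>> arm_command([
  [20, 0, 0, -1, 0, 0, 0],
  [20, 0, 0, -1, 0, 0, 0],
  [20, 0, 0, 0, 0, 0, 0],
])

```text
clock: 18.9
position: [0.5027, 0.0789, 0.2161]
ee_rot: [1.114, 1.261, -1.124]
force: [-2.0, -21.0, 8.6]
width: 0.301
```

```bash
python3 - <<'E'
from h import *
d=np.array([-.125,.992,0]); to(np.array([.5332,-.1565,.0572])+.24*d)
E
```

```text
clk 18.9 grasp [0.5024 0.0779 0.0571] jaw deg -83.08 toolx [-0.002 -0.006 -1.   ] F [ -2.  -21.    8.6] w 27.6 -> move [-0.1  1.2 -3.6]
```

Force is rising, so this should be the end stop, but the TCP shows about 236 mm of travel. I'll check the bar's position in the pictures.

```bash
python3 - <<'E'
from h import *
im=save("side","e7.png"); t=save("top","e7t.png")
d=np.array([-.125,.992]); n=np.array([.992,.125])
for c,i in(("side",im),("top",t)):
    P=cloud(i); f=i["frame"].astype(int); q=P[...,:2]-[.534,-.1592]; a=q@n; b=q@d; Z=P[...,2]
    for lo,hi in((-.1,-.05),(.05,.1)):
        m=(a>lo)&(a<hi)&(Z>.058)&(Z<.08)&(b>.15)&(b<.3)&(f.max(2)<110)
        print(c,lo,m.sum(),"along pull pct",np.percentile(b[m],[2,10,50,90,98]).round(4) if m.sum() else None,"z",np.median(Z[m]).round(4))
for c in("side","top"):
    for x in("grip","button"):
        for r in pinpoint(c,x): print(c,x,np.round(r["point"],4),round(r["p"],2),"pull",((np.array(r["point"])[:2]-[.534,-.1592])@d).round(4))
E
python3 - <<'E'
import cv2,numpy as np
a=cv2.imread('pics/e7.png');b=cv2.imread('pics/e7t.png')
cv2.imwrite('pics/e7b.png',np.hstack([cv2.resize(a[100:400,130:530],(600,450)),])) 
E
```

```text
side -0.1 171 along pull pct [0.2195 0.2323 0.2462 0.2525 0.2553] z 0.0648
side 0.05 56 along pull pct [0.1764 0.2313 0.2486 0.2542 0.255 ] z 0.0648
top -0.1 0 along pull pct None z nan
top 0.05 198 along pull pct [0.158  0.1782 0.2313 0.2478 0.2509] z 0.0659
side grip [0.5028 0.0792 0.0575] 0.96 pull 0.2404
side button [0.5455 0.2779 0.0049] 0.5 pull 0.4322
  return _methods._mean(a, axis=axis, dtype=dtype,
  ret = ret.dtype.type(ret / rcount)
```

View pics/e7b.png

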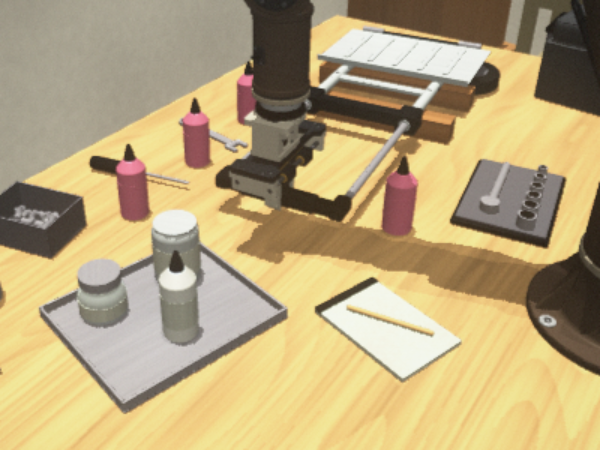

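Bottle upright in the tray at (179,300). The handle is far out, and the pictures put the bar at 237–241 mm. I'll test the stop by pulling a bit more.

>>> arm_command([
  [20, 0, 0, -1, 0, 0, 0],
  [20, 0, 0, -1, 0, 0, 0],
  [20, 0, 0, -1, 0, 0, 0],
  [20, 0, 0, 0, 0, 0, 0],
])

```text
clock: 19.7
position: [0.5027, 0.0794, 0.216]
ee_rot: [1.114, 1.258, -1.128]
force: [0.1, -30.1, 7.8]
width: 0.308
```

```bash
python3 - <<'E'
from h import *
d=np.array([-.125,.992,0]); to(np.array([.5332,-.1565,.0572])+.24*d)
s=arm.observe(); print(s["ft_torque"].round(2))
E
```

```text
clk 19.7 grasp [0.5024 0.078  0.057 ] jaw deg -83.23 toolx [-0.002 -0.009 -1.   ] F [  0.1 -30.1   7.8] w 28.2 -> move [-0.2  1.3 -3.5]
[-5.83 -0.04  0.35]
```

The grasp point didn't move while the force rose 3 N/mm, so that is a hard stop. As an independent check I'll measure the bar's shift between the before and after pictures, using the bar's top plane. I'll also ease the pull.

>>> arm_command([
  [20, 0, 0, 1, 0, 0, 0],
  [20, 0, 0, 1, 0, 0, 0],
  [20, 0, 0, 1, 0, 0, 0],
  [20, 0, 0, 0, 0, 0, 0],
])

```text
clock: 20.2
position: [0.5027, 0.0788, 0.2161]
ee_rot: [1.115, 1.261, -1.124]
force: [-2.3, -19.6, 7.3]
width: 0.306
```

```bash
python3 - <<'E'
from h import *
d=np.array([-.125,.992,0]); n=np.array([.992,.125,0]); C=np.array([.534,-.1592,.068])
to(np.array([.5332,-.1565,.0572])+.24*d)
for c,a0,b0 in(("top","top5.png","e7t.png"),("side","side5.png","e7.png")):
    im=take(c); R=im["rotation"].T
    g=np.arange(-.04,.0401,.0005)
    def prof(f,a,off):
        I=cv2.cvtColor(cv2.imread("pics/"+f),cv2.COLOR_BGR2GRAY).astype(np.float32)
        A,B=np.meshgrid(a,g+off); p=C+A[...,None]*n+B[...,None]*d; q=((p-im["origin"])@im["rotation"])@im["K"].T
        return cv2.remap(I,(q[...,0]/q[...,2]).astype(np.float32),(q[...,1]/q[...,2]).astype(np.float32),cv2.INTER_LINEAR)
    for lo,hi in((.055,.085),(-.085,-.055)):
        a=np.arange(lo,hi,.001); r=[]
        for f,off in((a0,0),(b0,.24)):
            p=prof(f,a,off).mean(1); gr=np.gradient(p); k=slice(30,-30); gg=g[k]+off
            r.append((gg[gr[k].argmin()],gg[gr[k].argmax()],p[::12].round().astype(int)))
        print(c,lo,"start back/front",np.round(r[0][:2],4),"now",np.round(r[1][:2],4),"shift",np.round(np.array(r[1][:2])-r[0][:2],4)); print(r[0][2],r[1][2])
E
```

```text
clk 20.2 grasp [0.5024 0.0779 0.0571] jaw deg -83.09 toolx [-0.002 -0.006 -1.   ] F [ -2.3 -19.6   7.3] w 28.1 -> move [-0.2  1.2 -3.6]
top 0.055 start back/front [-0.0105  0.0155] now [0.2275 0.2545] shift [0.238 0.239]
[118 119 113 111 113  52  17  32  28   6  71  64 121 124] [ 29  54  50  42  43  23  27  31  22  64 106 108 116 119]
top -0.085 start back/front [-0.012  0.015] now [0.245 0.222] shift [0.257 0.207]
[126 125 126 126 129  34  22  31  21  12  74  72 131 131] [36 36 35 35 35 34 33 32 31 30 28 26 28 61]
side 0.055 start back/front [-0.003 -0.022] now [0.2515 0.238 ] shift [0.2545 0.26  ]
[ 73  71  78 126 179 178 140  79  58  57  56  54  53  53] [ 64  64  63  65  52  49  69 115 113  91  78  78  73  64]
side -0.085 start back/front [-0.004  -0.0215] now [0.236 0.253] shift [0.24   0.2745]
[ 81  81  90 149 218 216 154  73  56  55  54  51  51  51] [221 221 221 222 222 210 116  46  45  47  46  45  45  47]
```

The pictures give a bar shift of 238–240 mm, which matches the second stop. The bottle is upright and the grip is still closed on the pressed button, so I'm handing in.

```bash
python3 - <<'E'
from cell import arm
print(arm.sign_off())
E
```

```text
the job is handed in; nothing more can be done
None
```

I set the white oil bottle upright on the free half of the drip tray, lowering it until it touched before letting go. Then I squeezed the release button in and pulled the handle straight out to its end stop. I handed the job in at about 20 s with the gripper still closed on the bar.

- **Hard stop:** three more 1 mm pulls raised the force from 21 to 30 N while the grasp point stayed put. I then eased back to about 20 N for the hold.
- **Button:** the fingers read 28.1 mm across, so it is fully in.
- **Travel:** before/after pictures mostly gave 238–240 mm. The arm's own reading was lower, about 236.5 mm against the nominal 240. Some of the picture edge readings were unusable because shadows hid the bar's edge. I take the hard stop as deciding that this is the second stop.
- **Bottle and surroundings:** the last picture I viewed, taken at the stop, shows the bottle upright. The jar, can, pink bottles, wrench and screwdriver looked unmoved by eye; I did not measure them again.

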